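Unbolt the second leaf of a bench cupboard

TASK

The little two-door cupboard on the lab bench must be made ready for both its doors to be opened. First swing the active door (the one with the projecting steel hood that covers the other door's bolt) wide open, to about a right angle, and leave it open. Then push the uncovered bolt's thumb-piece on the other door fully down to free the bolt, and leave that door itself shut.

Things in the scene. Friction and masses are not known exactly. Their poses are not given: they have to be found in the camera images.
- cabinet: White cupboard 160 deep, 390 wide, 220 mm high, fixed to the bench; two grey leaves. Origin: on the bench under the middle of its front. x points out of the front (leaves open to +x, away from the robot), y along the front to the active leaf, z up. Positions below: this frame, mm, leaves shut. Leaves' faces at x = 0, z 16 to 196; a flush header above them, z 200 to 220.
- active_leaf (a joint): Leaf from y = 1 to 184. Opening angle, rad: 0 shut, grows to 1.9 (stop), counter-clockwise from above, hinge at x 0, y 185. Friction 0.12 N m, stays where left; may start ajar. Vertical steel bar handle 12 thick at x 35, y 80, z 115 to 190, joined to the leaf at both ends. Steel hood on its free edge, x 0 to 47, y -60 to 4, z 125 to 196, shut in front and on top, covers the bolt.
- flush_bolt (a joint): Travel of the passive leaf's bolt, m: 0 shot up into the header, 0.025 fully down (released, hard stop). Its steel thumb-piece is a flat tab 24 wide (y), 12 high, projecting from the passive leaf's face from x 4 to 34, centred on y -28; its top is at z = 175 minus the travel. Slides straight down under about 3 N and stays where left; may start up to 3 mm down.
- passive_leaf (a joint): Leaf from y = -184 to -1, with the same bar handle at y -115. Opening angle, rad: 0 shut, clockwise from above, hinge at x 0, y -185. Friction 0.3 N m; cannot open while the bolt is up, can once it is down.

How it is judged:
By the outcome, as a careful person would: the job done as asked, in the order asked, and still so for the second after the job is handed in, with the robot touching nothing.
It also fails if it takes over 48 s, if anything falls off the work surface, if the arm or the gripper's body presses on something with over 40 N, if the wrist force passes 120 N, or if a joint passes its speed limit or range.

ROBOT

A 6-joint arm with a two-finger parallel gripper is mounted at the origin on the work surface. World frame = base frame: x ahead of the robot, y to its left, z up, the work surface at z = 0. Lengths are in m, angles in rad, forces in N, time in s.
With the tool pointing down it reaches from about 0.3 to 0.825 m from the base axis. Payload 5.4 kg.
Tool frame: the origin (TCP) lies midway between the tips of the shut fingers; the grasp point (between the pads) lies pinch_z behind it (pinch_z is the distance from the TCP to the grasp point, in m); z points along the fingers, x is the direction in which the jaws open and shut, and the axes are right-handed (so a half turn about z gives the same grasp; the last joint's range is limited). The gripper opens to 92 mm and grips with 3 to 60 N. Pads are 20 mm wide; open, the fingers measure 128 mm over their backs; the gripper's body (75 mm by 189 mm) begins 69 mm behind the grasp point.
Start: joints at [1.021, 0.158, 1.597, -0, 1.386, -0.21], TCP at [0.192, 0.542, 0.215] pointing down, gripper open.
Joint ranges: [-2.91, 2.91], [-0.94, 2.29], [0.18, 2.7], [-1.29, 4.43], [0.17, 2.64], [-3, 3]. Speed limits (rad/s): [2.57, 2.57, 3.14, 3.14, 3.14, 3.14].

INTERFACE

Orientations are given as a unit quaternion [w, x, y, z].
In Python, from bench import read_state, get_image, camera_model, hand_in, search_frame, pinpoint, pinch_z gives the robot as it stands.
- The arm moves only by the tool play_rows, never from a script. Its argument "targets" is a list of rows, each an object of numbers: "tx", "ty", "tz": the shift along the tool's x, y, z in units of 150 mm (1.0 is 150 mm); "ax", "ay", "az": the turn, a rotation vector about the tool's x, y, z in units of 30 degrees (1.0 is 30 degrees). In form: [{"tx": .., "ty": .., "tz": .., "ax": .., "ay": .., "az": ..}, ...]. A call has 1 to 8 rows; each row is the pose to reach, as a shift and turn from the pose commanded when the call began, along the tool's axes at that moment; what a row does not reach only later rows make up. A row lasts 1/12 s, in which the tool goes at most 41.7 mm and 7.16 degrees, less where a joint would pass 70% of its speed; a pose out of reach is approached as far as the arm can. A call with a number of a shift or a turn outside -1 to 1 is refused whole. A call with a gripper value outside its range is refused whole. "fingers" is the opening, from -1 (shut) to 1 (fully open), set as the call begins (left out, the last holds). The fingers move at their own pace and stop on an object; the grip force is fixed at half the most. Time passes only in rows, so rows that repeat a pose let the fingers close. It gives the time, the measured TCP pose, the force and the opening at its end, in the units of the state.
- read_state(): the state, without advancing time (a new reading comes with each control period).
- get_image(name): name is "scene" or "top" or "wrist"; returns (picture, depth): 400x640x3 uint8, red, green, blue; 400x640 float32, m along the optical axis (not along the pixel's ray), 0 where there is no reading.
- camera_model(name): a dict with "camera_matrix" (3x3 intrinsics, pixels), "distortion" ([k1, k2, p1, p2, k3] as OpenCV has them; the pictures are not rectified), "world_to_cam" (4x4, takes a point from world to camera coordinates). Camera axes: x right, y up, looking along -z (the intrinsics and any distortion apply to the point x, -y, -z); pixel columns grow to the right and rows downward; lengths in m; the calibration is good to about 2 mm. A picture is of the moment at which its call begins: read the wrist's pose just before it. camera_model takes no time and is no camera call; for the wrist camera it gives the pose at the moment of the call.
- hand_in(): hands the job in, once; it reports no verdict.
Trained networks look in the newest picture that a camera, given by its name, has taken for a name from the list of things; names that differ only in an ending like _2 or _b are one class to them, and where a whole thing is asked for, a point or a joint stands for the part that bears it (a point fixed in the world has none). Each returns a list of dicts, best first, with "score" (0 to 1); they miss things now and then, are a little off and sometimes report something else, mostly with a low value. They report only what shows in the picture. A call takes as long as a camera call.
- search_frame(camera, label): "xy" ([column, row] in pixels, amid what is visible of it).
- pinpoint(camera, label): "xy" ([column, row] in pixels: a listed point, or the origin of a listed thing).
The state is a dict: "t": time; "joint_positions": joint angles; "qvel": joint speeds; "effort": joint torques, N m; "ee_pos": TCP position; "orientation": TCP orientation; "wrist_force": force on the tool from outside, world axes, zero at the start; "moment": the same for the moment, N m; "finger_gap": finger opening in m.
Only numpy, scipy, OpenCV 4.12 (cv2) and the standard library are available. Lean on these libraries where they do the work, as an engineer would, in place of code of your own. Each camera call takes 0.05 s, during which the arm holds its last target.

## Working session

There is one attempt and no reset: what is moved stays moved. The work goes in short steps, Python scripts to look and compute and a tool call to move; the robot and the scene stay as the last step left them, time stands still between calls to the robot, and variables do not carry over. Pictures are saved under pics/ and viewed, and the job is handed in when it is done.

Besides the shell and the picture viewer there is one more tool, called after "Emit:" in YAML: its name, and indented under it one key for each argument. play_rows: Moves the arm, as the interface text tells. Shifts and turns lie within -1 to 1; 1 stands for 150 mm of shift or 30 degrees of turn. Its arguments: {"type":"object","properties":{"targets":{"type":"array"},"fingers":{"type":"number"}},"required":["targets"]}

```bash
ls; mkdir -p pics
python3 - <<'E'
from bench import *
import cv2,json
print(read_state()); print(pinch_z)
for n in ["scene","top","wrist"]:
    im,d=get_image(n); cv2.imwrite(f"pics/{n}0.png",im[:,:,::-1])
    m=camera_model(n); print(n,m)
    import numpy as np; np.savez(f"{n}0.npz",im=im,d=d,K=m["camera_matrix"],D=m["distortion"],T=m["world_to_cam"])
for n in ["scene","top"]:
    for l in ["cabinet","active_leaf","flush_bolt","passive_leaf"]:
        print(n,l,[pinpoint(n,l)[:2]])
E
```

```text
pics
{'t': 0.0, 'joint_positions': array([ 1.02093159e+00,  1.59036748e-01,  1.59825363e+00,  2.59259264e-05,
        1.38619061e+00, -2.10116151e-01]), 'qvel': array([ 0.00020224, -0.00060326, -0.00058946,  0.0012045 , -0.00088078,
       -0.00080799]), 'effort': array([ 8.22338097e-04, -3.85568798e+01, -3.22110057e+01,  7.03044422e-02,
        3.78329598e-02, -1.42196450e-04]), 'ee_pos': array([0.19130077, 0.54157204, 0.21361512]), 'orientation': array([ 3.60665875e-04,  8.16472100e-01,  5.77384117e-01, -8.72659885e-04]), 'wrist_force': array([ 1.07372867, -0.21728129, -0.51582597]), 'moment': array([-0.03336365,  0.0272731 , -0.03533913]), 'finger_gap': 0.092072814318837}
0.0187
scene {'camera_matrix': array([[409.29369712,   0.        , 311.9087323 ],
       [  0.        , 409.29369712, 204.33854856],
       [  0.        ,   0.        ,   1.        ]]), 'distortion': array([-0.01003186,  0.        ,  0.        ,  0.        ,  0.        ]), 'world_to_cam': array([[-0.58865386,  0.80814019,  0.01990158,  0.30073734],
       [-0.45981228, -0.35497526,  0.8139811 ,  0.11517105],
    
[... 729 characters left out ...]
[  0.        , 283.06623503, 193.97935875],
       [  0.        ,   0.        ,   1.        ]]), 'distortion': array([-0.00939774,  0.        ,  0.        ,  0.        ,  0.        ]), 'world_to_cam': array([[ 3.33015164e-01,  9.42921277e-01, -6.05058851e-04,
        -5.73875881e-01],
       [-9.16211721e-01,  3.23430266e-01, -2.36535292e-01,
         2.80386555e-02],
       [-2.22838466e-01,  7.93242013e-02,  9.71622709e-01,
        -3.88339184e-01],
       [ 0.00000000e+00,  0.00000000e+00,  0.00000000e+00,
         1.00000000e+00]])}
scene cabinet [[{'xy': [299.9, 246.7], 'score': 0.6}]]Traceback (most recent call last):
  File "<stdin>", line 10, in <module>
ValueError: it knows: cabinet
```

View pics/scene0.png

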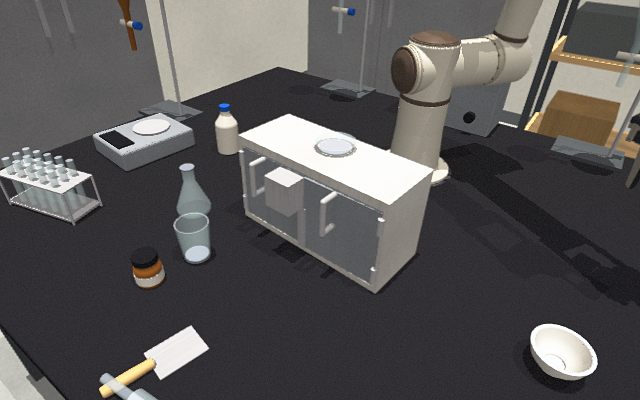

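View pics/top0.png

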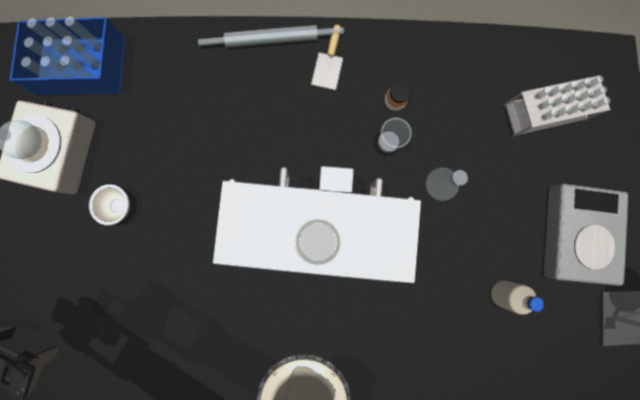

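View pics/wrist0.png

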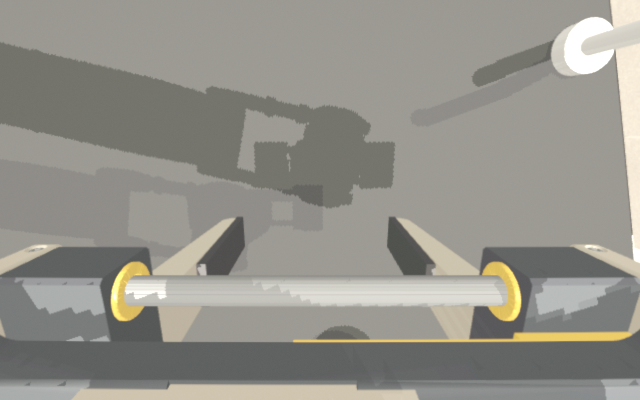

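```bash
cat > h.py <<'E'
import numpy as np,cv2
def load(n):
    f=np.load(n+".npz");return f
def cloud(f):
    d=f["d"];h,w=d.shape
    u,v=np.meshgrid(np.arange(w),np.arange(h))
    p=cv2.undistortPoints(np.stack([u,v],-1).reshape(-1,1,2).astype(np.float64),f["K"],f["D"]).reshape(h,w,2)
    P=np.stack([p[...,0]*d,-p[...,1]*d,-d],-1)
    T=f["T"];W=(P-T[:3,3])@T[:3,:3]
    W[d<=0]=np.nan
    return W
E
python3 - <<'E'
from h import *
f=load("top0");W=cloud(f)
m=np.abs(W[...,2]-0.22)<0.012
m&=(W[...,0]>0.2)
n,l,s,c=cv2.connectedComponentsWithStats(m.astype(np.uint8))
i=1+np.argmax(s[1:,4]);print(s[i]);P=W[l==i]
print("z",np.median(P[:,2]))
r=cv2.minAreaRect(P[:,:2].astype(np.float32)*1000);print(r,cv2.boxPoints(r))
f=load("scene0");W=cloud(f)
m=(np.abs(W[...,2]-0.22)<0.008)&(W[...,0]>0.2)
n,l,s,c=cv2.connectedComponentsWithStats(m.astype(np.uint8))
i=1+np.argmax(s[1:,4]);P=W[l==i];print(s[i],np.median(P[:,2]))
r=cv2.minAreaRect(P[:,:2].astype(np.float32)*1000);print(r,cv2.boxPoints(r))
big=cv2.resize(f["im"][110:300,220:440],None,fx=3.5,fy=3.1,interpolation=2)
cv2.imwrite("pics/crop.png",big[:,:,::-1])
E
```

```text
[  213   181   208   102 14664]
z 0.2210746603129497
((422.4382019042969, -27.813873291015625), (391.96929931640625, 159.63616943359375), 85.09967041015625) [[ 326.17035 -216.26389]
 [ 485.22302 -229.90042]
 [ 518.70605  160.63614]
 [ 359.65338  174.27267]]
[ 238  114  196   95 7236] 0.221309239014219
((422.30828857421875, -26.504974365234375), (393.13214111328125, 164.82534790039062), 85.17864990234375) [[ 323.66602 -215.4488 ]
 [ 487.90814 -229.30223]
 [ 520.95056  162.43886]
 [ 356.70844  176.29228]]
```

View pics/crop.png

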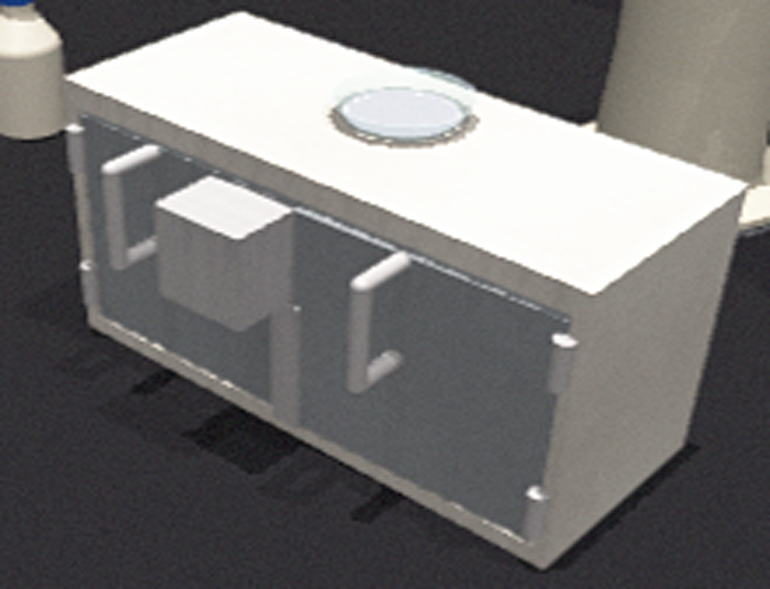

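```bash
cat >> h.py <<'E'
O=np.array([.502,-.0346]);YAW=np.arcsin(-33.48/392)
c,s=np.cos(YAW),np.sin(YAW);Rc=np.array([[c,-s],[s,c]])
def toC(W):
    return np.concatenate([(W[...,:2]-O)@Rc,W[...,2:]],-1)*1000
def toW(x,y): return O+Rc@(np.array([x,y])/1000)
E
python3 - <<'E'
from h import *
print(YAW)
for n in ["top0","scene0"]:
    f=load(n);C=toC(cloud(f)).reshape(-1,3);C=C[~np.isnan(C[:,0])]
    def show(nm,m):
        P=C[m]
        if len(P): print(n,nm,len(P),np.percentile(P,[2,50,98],axis=0).round(1).tolist())
    x,y,z=C.T
    show("hoodtop",(abs(z-196)<5)&(x>5)&(x<120)&(y>-80)&(y<40))
    show("hoodfront",(z<190)&(z>130)&(x>25)&(x<150)&(y>-57)&(y<40))
    show("Ahandle",(z>110)&(z<200)&(x>20)&(x<150)&(y>50)&(y<120))
    show("Phandle",(z>110)&(z<200)&(x>20)&(x<150)&(y>-140)&(y<-80))
    show("leafA",(z>40)&(z<100)&(x>-15)&(x<25)&(y>20)&(y<170))
    show("leafP",(z>40)&(z<100)&(x>-15)&(x<25)&(y>-170)&(y<-20))
    show("dish",(z>226)&(z<300)&(x>-160)&(x<0)&(y>-180)&(y<180))
    if 1:
        m=(z>40)&(z<100)&(x>-15)&(x<35)&(y>20)&(y<170)
        if m.sum()>50: print(np.polyfit(y[m],x[m],1))
        m=(z>40)&(z<100)&(x>-15)&(x<35)&(y<-20)&(y>-170)
        if m.sum()>50: print(np.polyfit(y[m],x[m],1))
f=load("wrist0");T=f["T"];print(-T[:3,:3].T@T[:3,3])
f=load("scene0")
for p in [(283,178)]:pass
def proj(f,pts):
    T=f["T"];q=pts@T[:3,:3].T+T[:3,3];q=q*[1,-1,-1]
    return cv2.projectPoints(q,np.zeros(3),np.zeros(3),f["K"],f["D"])[0].reshape(-1,2)
pts=np.array([[*toW(35,80),.19],[*toW(35,80),.115],[*toW(47,-60),.196],[*toW(47,4),.196],[*toW(47,4),.125],[*toW(35,-115),.19],[*toW(35,-115),.115],[*toW(0,195),.22],[*toW(0,-195),.22],[*toW(0,195),0],[*toW(-160,195),.22]])
for n in ["scene0","top0"]:
    f=load(n);im=f["im"].copy()
    for i,q in enumerate(proj(f,pts)):
        cv2.circle(im,tuple(int(round(a)) for a in q),1,(255,0,0),-1)
    a=im[110:300,220:440] if n[0]=="s" else im[150:290,200:430]
    cv2.imwrite(f"pics/{n}_p.png",cv2.resize(a,None,fx=3.2,fy=3.1,interpolation=0)[:,:,::-1])
E
```

```text
-0.08551234134680277
top0 hoodtop 729 [[6.0, -58.8, 194.5], [28.6, -28.3, 197.1], [51.3, 2.6, 199.5]]
top0 hoodfront 4 [[26.5, 3.7, 137.4], [41.9, 4.2, 166.2], [48.0, 4.3, 187.0]]
top0 Ahandle 90 [[20.2, 74.0, 117.7], [30.7, 77.8, 194.8], [41.1, 85.3, 199.0]]
top0 Phandle 101 [[21.0, -119.3, 120.0], [29.5, -111.1, 190.2], [37.9, -107.9, 198.7]]
top0 dish 690 [[-141.7, -44.9, 226.1], [-101.8, -3.3, 232.6], [-57.3, 39.5, 238.5]]
scene0 hoodtop 507 [[6.5, -56.1, 191.7], [32.3, -21.9, 197.2], [53.0, 6.9, 198.8]]
scene0 hoodfront 787 [[27.0, -55.0, 131.5], [51.3, -11.4, 161.5], [53.5, 7.5, 188.9]]
scene0 Ahandle 297 [[21.6, 78.7, 116.2], [40.1, 85.9, 162.7], [43.9, 89.0, 197.2]]
scene0 Phandle 241 [[21.4, -115.9, 114.5], [36.7, -109.4, 160.1], [41.1, -106.4, 197.3]]
scene0 leafA 1282 [[-1.4, 23.3, 41.4], [1.5, 104.2, 69.2], [4.5, 167.5, 98.9]]
scene0 leafP 597 [[-2.5, -167.8, 40.8], [-0.6, -97.1, 59.3], [1.5, -21.7, 92.8]]
scene0 dish 436 [[-141.1, -42.2, 226.3], [-114.0, -6.4, 232.7], [-56.9, 41.9, 238.1]]
[-0.02692819  4.20132785]
[ 3.58295433e-04 -5.87581807e-01]
[0.13026181 0.56285592 0.38360407]
```

View pics/scene0_p.png

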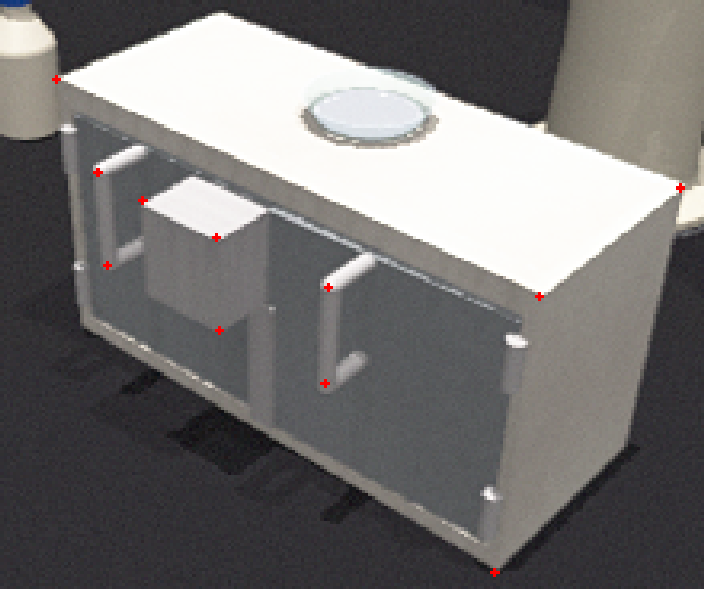

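View pics/top0_p.png

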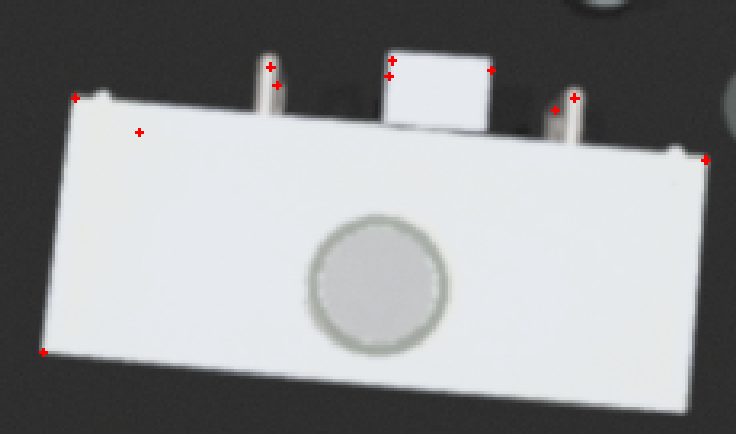

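```bash
cat >> h.py <<'E'
from scipy.spatial.transform import Rotation as Rn
def R0(st):
    q=st["orientation"];return Rn.from_quat([q[1],q[2],q[3],q[0]])
def Rdown(yaw): # yaw rad of tool x in world
    return Rn.from_euler("z",yaw)*Rn.from_euler("x",np.pi)
def plan(p0,r0,p,yaw):
    d=r0.inv().apply(np.array(p)-p0)/.15
    rv=(r0.inv()*Rdown(yaw)).as_rotvec()/np.radians(30)
    return d.round(3),rv.round(3)
def leafpt(th,x=35,y=80):
    c,s=np.cos(th),np.sin(th);v=np.array([x,y-185]);
    q=np.array([c*v[0]-s*v[1],s*v[0]+c*v[1]+185]);return toW(*q)
E
python3 - <<'E'
from h import *
# chain plan with nominal commanded poses
p=np.array([.192,.542,.215]);yaw=1.23
tg=leafpt(.027);print("handle",tg,"above yaw",YAW+.027-np.pi/2)
yf=YAW+.027-np.pi/2
wps=[([.22,.50,.33],yaw-.5236),([.31,.39,.34],yaw-2*.5236),([.39,.27,.34],yaw-3*.5236),([.47,.15,.34],yaw-4*.5236),([.55,.05,.34],yaw-5*.5236),([*tg,.32],yf)]
for w,y in wps:
    print(plan(p,Rdown(yaw),w,y)); p=np.array(w);yaw=y
E
```

```text
handle [0.54660032 0.04285695] above yaw -1.6293086681416993
(array([-0.202,  0.27 , -0.767]), array([-0., -0.,  1.]))
(array([-0.02 ,  0.947, -0.067]), array([ 0., -0.,  1.]))
(array([0.379, 0.884, 0.   ]), array([ 0., -0.,  1.]))
(array([0.77 , 0.576, 0.   ]), array([ 0., -0.,  1.]))
(array([0.853, 0.027, 0.   ]), array([ 0., -0.,  1.]))
(array([0.043, 0.031, 0.133]), array([-0.   , -0.   ,  0.461]))
```

Emit:
play_rows:
  targets:
    - {"tx": -0.2,"ty": 0.27,"tz": -0.77,"az": 1}
    - {"tx": -0.2,"ty": 0.27,"tz": -0.77,"az": 1}
    - {"tx": -0.2,"ty": 0.27,"tz": -0.77,"az": 1}
    - {"tx": -0.2,"ty": 0.27,"tz": -0.77,"az": 1}
    - {"tx": -0.2,"ty": 0.27,"tz": -0.77,"az": 1}
  fingers: 0

```text
invalid input at $.targets[0]: expected keys tx, ty, tz, ax, ay, az
```

Emit:
play_rows:
  targets:
    - {"tx": -0.02,"ty": 0.95,"tz": -0.07,"az": 1}
    - {"tx": -0.02,"ty": 0.95,"tz": -0.07,"az": 1}
    - {"tx": -0.02,"ty": 0.95,"tz": -0.07,"az": 1}
    - {"tx": -0.02,"ty": 0.95,"tz": -0.07,"az": 1}
    - {"tx": -0.02,"ty": 0.95,"tz": -0.07,"az": 1}

```text
invalid input at $.targets[0]: expected keys tx, ty, tz, ax, ay, az
```

Emit:
play_rows:
  targets:
    - {"tx": 0.38,"ty": 0.88,"tz": 0,"az": 1}
    - {"tx": 0.38,"ty": 0.88,"tz": 0,"az": 1}
    - {"tx": 0.38,"ty": 0.88,"tz": 0,"az": 1}
    - {"tx": 0.38,"ty": 0.88,"tz": 0,"az": 1}
    - {"tx": 0.38,"ty": 0.88,"tz": 0,"az": 1}

```text
invalid input at $.targets[0]: expected keys tx, ty, tz, ax, ay, az
```

Emit:
play_rows:
  targets:
    - {"tx": 0.77,"ty": 0.58,"tz": 0,"az": 1}
    - {"tx": 0.77,"ty": 0.58,"tz": 0,"az": 1}
    - {"tx": 0.77,"ty": 0.58,"tz": 0,"az": 1}
    - {"tx": 0.77,"ty": 0.58,"tz": 0,"az": 1}
    - {"tx": 0.77,"ty": 0.58,"tz": 0,"az": 1}

```text
invalid input at $.targets[0]: expected keys tx, ty, tz, ax, ay, az
```

Emit:
play_rows:
  targets:
    - {"tx": 0.85,"ty": 0.03,"tz": 0,"az": 1}
    - {"tx": 0.85,"ty": 0.03,"tz": 0,"az": 1}
    - {"tx": 0.85,"ty": 0.03,"tz": 0,"az": 1}
    - {"tx": 0.85,"ty": 0.03,"tz": 0,"az": 1}
    - {"tx": 0.85,"ty": 0.03,"tz": 0,"az": 1}
    - {"tx": 0.85,"ty": 0.03,"tz": 0,"az": 1}

```text
invalid input at $.targets[0]: expected keys tx, ty, tz, ax, ay, az
```

Run:
```python
from bench import *
from h import *
s=read_state();print(s["t"],s["ee_pos"],s["joint_positions"],s["finger_gap"],s["wrist_force"])
tg=leafpt(.027);yf=YAW+.027-np.pi/2
print(plan(s["ee_pos"],R0(s),[*tg,.32],yf))
```

```text
0.2 [0.19145381 0.54177856 0.21399964] [ 1.02089510e+00  1.58815968e-01  1.59773353e+00  1.94594621e-05
  1.38621808e+00 -2.10088128e-01] 0.09227479837001809 [-0.03432195  0.50966465  0.36754954]
(array([-2.348,  3.341, -0.705]), array([3.000e-03, 1.000e-03, 5.463e+00]))
```

All six keys are needed in each row.

Emit:
play_rows:
  targets:
    - {"tx": -0.2,"ty": 0.27,"tz": -0.77,"ax": 0,"ay": 0,"az": 1}
    - {"tx": -0.2,"ty": 0.27,"tz": -0.77,"ax": 0,"ay": 0,"az": 1}
    - {"tx": -0.2,"ty": 0.27,"tz": -0.77,"ax": 0,"ay": 0,"az": 1}
    - {"tx": -0.2,"ty": 0.27,"tz": -0.77,"ax": 0,"ay": 0,"az": 1}
    - {"tx": -0.2,"ty": 0.27,"tz": -0.77,"ax": 0,"ay": 0,"az": 1}
  fingers: 0

```text
t: 0.62
ee_pos: [0.2211, 0.5009, 0.3333]
orientation: [-0.002, 0.939, 0.344, 0.003]
wrist_force: [0.2, -0.1, -0.1]
finger_gap: 0.0605
```

Emit:
play_rows:
  targets:
    - {"tx": -0.02,"ty": 0.95,"tz": -0.07,"ax": 0,"ay": 0,"az": 1}
    - {"tx": -0.02,"ty": 0.95,"tz": -0.07,"ax": 0,"ay": 0,"az": 1}
    - {"tx": -0.02,"ty": 0.95,"tz": -0.07,"ax": 0,"ay": 0,"az": 1}
    - {"tx": -0.02,"ty": 0.95,"tz": -0.07,"ax": 0,"ay": 0,"az": 1}
    - {"tx": -0.02,"ty": 0.95,"tz": -0.07,"ax": 0,"ay": 0,"az": 1}

```text
t: 1.03
ee_pos: [0.3117, 0.3876, 0.339]
orientation: [0.001, 0.996, 0.089, -0.001]
wrist_force: [0.2, -0.1, 0.1]
finger_gap: 0.046
```

Emit:
play_rows:
  targets:
    - {"tx": 0.38,"ty": 0.88,"tz": 0,"ax": 0,"ay": 0,"az": 1}
    - {"tx": 0.38,"ty": 0.88,"tz": 0,"ax": 0,"ay": 0,"az": 1}
    - {"tx": 0.38,"ty": 0.88,"tz": 0,"ax": 0,"ay": 0,"az": 1}
    - {"tx": 0.38,"ty": 0.88,"tz": 0,"ax": 0,"ay": 0,"az": 1}
    - {"tx": 0.38,"ty": 0.88,"tz": 0,"ax": 0,"ay": 0,"az": 1}

```text
t: 1.45
ee_pos: [0.3911, 0.2688, 0.3387]
orientation: [0.001, 0.985, -0.171, -0.001]
wrist_force: [-0.1, -0.7, 0.6]
finger_gap: 0.0459
```

Emit:
play_rows:
  targets:
    - {"tx": 0.77,"ty": 0.58,"tz": 0,"ax": 0,"ay": 0,"az": 1}
    - {"tx": 0.77,"ty": 0.58,"tz": 0,"ax": 0,"ay": 0,"az": 1}
    - {"tx": 0.77,"ty": 0.58,"tz": 0,"ax": 0,"ay": 0,"az": 1}
    - {"tx": 0.77,"ty": 0.58,"tz": 0,"ax": 0,"ay": 0,"az": 1}
    - {"tx": 0.77,"ty": 0.58,"tz": 0,"ax": 0,"ay": 0,"az": 1}

```text
t: 1.87
ee_pos: [0.471, 0.1489, 0.3388]
orientation: [0.001, 0.908, -0.42, -0.001]
wrist_force: [-0.0, 0.1, 0.6]
finger_gap: 0.0457
```

Emit:
play_rows:
  targets:
    - {"tx": 0.85,"ty": 0.03,"tz": 0,"ax": 0,"ay": 0,"az": 1}
    - {"tx": 0.85,"ty": 0.03,"tz": 0,"ax": 0,"ay": 0,"az": 1}
    - {"tx": 0.85,"ty": 0.03,"tz": 0,"ax": 0,"ay": 0,"az": 1}
    - {"tx": 0.85,"ty": 0.03,"tz": 0,"ax": 0,"ay": 0,"az": 1}
    - {"tx": 0.85,"ty": 0.03,"tz": 0,"ax": 0,"ay": 0,"az": 1}
    - {"tx": 0.85,"ty": 0.03,"tz": 0,"ax": 0,"ay": 0,"az": 1}

```text
t: 2.37
ee_pos: [0.5491, 0.0526, 0.3397]
orientation: [0.0, 0.771, -0.637, -0.001]
wrist_force: [-0.3, 1.1, -0.7]
finger_gap: 0.0461
```

Run:
```python
from bench import *
from h import *
s=read_state();print(s["t"],s["ee_pos"],s["joint_positions"],s["finger_gap"],s["wrist_force"])
tg=leafpt(.027);yf=YAW+.027-np.pi/2
print(plan(s["ee_pos"],R0(s),[*tg,.32],yf))
```

```text
2.3667 [0.54906786 0.05263555 0.33967758] [-1.24244886e-01  4.71313917e-02  1.47328292e+00  1.16059977e-03
  1.62337609e+00  1.25594805e+00] 0.046080007035983334 [-0.32198362  1.14177421 -0.67543978]
(array([0.061, 0.028, 0.131]), array([0.004, 0.003, 0.476]))
```

Emit:
play_rows:
  targets:
    - {"tx": 0.06,"ty": 0.03,"tz": 0.4,"ax": 0,"ay": 0,"az": 0.48}
    - {"tx": 0.06,"ty": 0.03,"tz": 0.4,"ax": 0,"ay": 0,"az": 0.48}
    - {"tx": 0.06,"ty": 0.03,"tz": 0.4,"ax": 0,"ay": 0,"az": 0.48}
    - {"tx": 0.06,"ty": 0.03,"tz": 0.4,"ax": 0,"ay": 0,"az": 0.48}

```text
t: 2.7
ee_pos: [0.5457, 0.0427, 0.2801]
orientation: [-0.0, -0.686, 0.728, 0.001]
wrist_force: [0.6, -0.1, 0.6]
finger_gap: 0.0457
```

```bash
cat > look.py <<'E'
import sys
from bench import *
from h import *
k=sys.argv[1]
s=read_state();print(s["t"],s["ee_pos"],s["joint_positions"],s["finger_gap"],s["wrist_force"])
for n in sys.argv[2:]:
    m=camera_model(n);im,d=get_image(n); cv2.imwrite(f"pics/{n}{k}.png",im[:,:,::-1])
    np.savez(f"{n}{k}.npz",im=im,d=d,K=m["camera_matrix"],D=m["distortion"],T=m["world_to_cam"])
E
python3 look.py 1 wrist scene
python3 - <<'E'
from h import *
from bench import read_state
s=read_state()
print(leafpt(.027), s["ee_pos"],plan(s["ee_pos"],R0(s),[*leafpt(.027),.155],YAW+.027-np.pi/2))
E
```

```text
2.7 [0.54571887 0.04274192 0.28012969] [-1.43045175e-01  5.13513568e-02  1.58376118e+00  6.27980028e-04
  1.50865362e+00  1.48636623e+00] 0.04568612137118582 [ 0.55613467 -0.08387673  0.55285533]
[0.54660032 0.04285695] [0.54745731 0.04198368 0.28276805] (array([-0.005,  0.009,  0.852]), array([-0.006,  0.   , -0.005]))
```

View pics/wrist1.png

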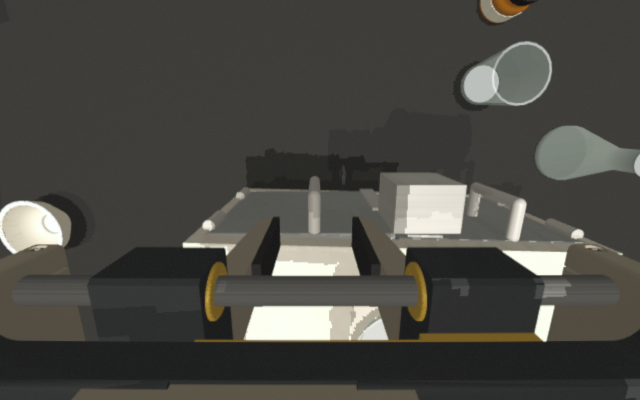

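View pics/scene1.png

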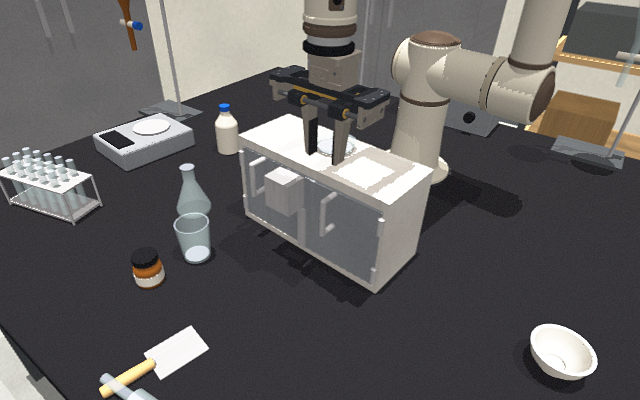

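Run:
```python
from h import *
f=load("wrist1");C=toC(cloud(f))
for p in [(315,182),(315,190),(314,210),(314,225),(420,178),(420,205)]: print(p,C[p[1],p[0]].round(1))
m=(C[...,2]>175)&(C[...,2]<200)&(C[...,0]>10)&(C[...,0]<70)&(C[...,1]>50)&(C[...,1]<110)
print(np.percentile(C[m],[2,50,98],axis=0).round(1))
```

```text
(315, 182) [ 45.3  80.9 155.2]
(315, 190) [ 44.8  80.7 190.7]
(314, 210) [ 26.7  81.2 195.8]
(314, 225) [ 11.7  80.8 195.4]
(420, 178) [ 53.4 -28.5 159.3]
(420, 205) [ 34.2 -17.8 195.3]
[[ 10.7  75.3 179.2]
 [ 29.2  81.3 194.1]
 [ 45.   87.  196.2]]
```

Emit:
play_rows:
  targets:
    - {"tx": 0,"ty": 0,"tz": 0.25,"ax": 0,"ay": 0,"az": 0}
    - {"tx": 0,"ty": 0,"tz": 0.5,"ax": 0,"ay": 0,"az": 0}
    - {"tx": 0,"ty": 0,"tz": 0.7,"ax": 0,"ay": 0,"az": 0}
    - {"tx": 0,"ty": 0,"tz": 0.83,"ax": 0,"ay": 0,"az": 0}
    - {"tx": 0,"ty": 0,"tz": 0.83,"ax": 0,"ay": 0,"az": 0}

```text
t: 3.22
ee_pos: [0.5448, 0.0416, 0.1531]
orientation: [-0.002, -0.684, 0.729, 0.002]
wrist_force: [-0.1, 1.2, -0.2]
finger_gap: 0.0455
```

Emit:
play_rows:
  targets:
    - {"tx": 0,"ty": 0,"tz": 0,"ax": 0,"ay": 0,"az": 0}
    - {"tx": 0,"ty": 0,"tz": 0,"ax": 0,"ay": 0,"az": 0}
    - {"tx": 0,"ty": 0,"tz": 0,"ax": 0,"ay": 0,"az": 0}
    - {"tx": 0,"ty": 0,"tz": 0,"ax": 0,"ay": 0,"az": 0}
    - {"tx": 0,"ty": 0,"tz": 0,"ax": 0,"ay": 0,"az": 0}
    - {"tx": 0,"ty": 0,"tz": 0,"ax": 0,"ay": 0,"az": 0}
  fingers: -1

```text
t: 3.72
ee_pos: [0.5475, 0.0439, 0.1581]
orientation: [0.003, -0.683, 0.73, 0.002]
wrist_force: [-3.2, 12.4, 6.5]
finger_gap: 0.0115
```

```bash
python3 look.py 2 scene
cat > arc.py <<'E'
# measured start, print rows for leaf angles up to th1
import sys
from bench import *
from h import *
s=read_state();p=s["ee_pos"];r=R0(s)
x=r.apply([1,0,0]);yaw0=np.arctan2(x[1],x[0])
H=toW(0,185)
v=p[:2]-H; print("p",p,"yaw",yaw0,"rad from hinge",np.hypot(*v),"expected",np.hypot(35,105)/1000,"leafang",np.arctan2(v[1],v[0])-YAW-np.arctan2(-105,35),"yaw-ang",yaw0-YAW+np.pi/2)
for a in map(float,sys.argv[1:]):
    a=np.radians(a);c,q=np.cos(a),np.sin(a)
    w=H+np.array([c*v[0]-q*v[1],q*v[0]+c*v[1]])
    d=r.inv().apply(np.array([*w,p[2]])-p)/.15
    print(round(np.degrees(a),1),d.round(2),"az",round(-a/np.radians(30),2))
E
python3 arc.py 6 12 18 24 30
```

```text
3.7167 [0.5474816  0.04390968 0.15814996] [-0.14404334  0.13965387  1.73266775  0.00697183  1.26824106  1.49193387] 0.011516552382274529 [-3.15686236 12.38242858  6.5426429 ]
p [0.54744556 0.04390152 0.15811016] yaw -1.637792018902821 rad from hinge 0.10989645092601702 expected 0.11067971810589328 leafang 0.03689977125323529 yaw-ang 0.018516649238878413
6.0 [-0.03 -0.07  0.  ] az -0.2
12.0 [-0.07 -0.14  0.  ] az -0.4
18.0 [-0.11 -0.2   0.  ] az -0.6
24.0 [-0.16 -0.26  0.  ] az -0.8
30.0 [-0.21 -0.31  0.  ] az -1.0
```

View pics/scene2.png

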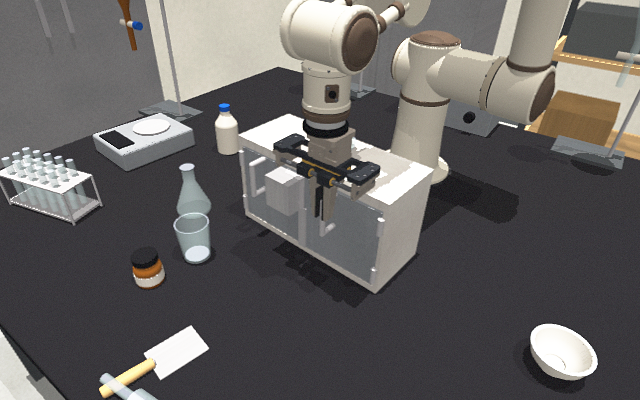

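Emit:
play_rows:
  targets:
    - {"tx": -0.03,"ty": -0.04,"tz": 0,"ax": 0,"ay": 0,"az": -0.1}
    - {"tx": -0.05,"ty": -0.07,"tz": 0,"ax": 0,"ay": 0,"az": -0.2}
    - {"tx": -0.07,"ty": -0.11,"tz": 0,"ax": 0,"ay": 0,"az": -0.3}
    - {"tx": -0.09,"ty": -0.14,"tz": 0,"ax": 0,"ay": 0,"az": -0.4}
    - {"tx": -0.1,"ty": -0.17,"tz": 0,"ax": 0,"ay": 0,"az": -0.5}
    - {"tx": -0.12,"ty": -0.2,"tz": 0,"ax": 0,"ay": 0,"az": -0.6}
    - {"tx": -0.12,"ty": -0.2,"tz": 0,"ax": 0,"ay": 0,"az": -0.6}

```text
t: 4.35
ee_pos: [0.5792, 0.0583, 0.1582]
orientation: [-0.002, 0.79, -0.614, 0.0]
wrist_force: [-2.7, 4.6, 6.4]
finger_gap: 0.011
```

```bash
python3 arc.py 6 12 18 24 30; python3 -c "
from bench import *;print(read_state()['wrist_force'])"
```

```text
p [0.5791763  0.05834147 0.1581526 ] yaw -1.321145196357391 rad from hinge 0.11008069223784131 expected 0.11067971810589328 leafang 0.35519664666680095 yaw-ang 0.3351634717843084
6.0 [-0.03 -0.07  0.  ] az -0.2
12.0 [-0.07 -0.14  0.  ] az -0.4
18.0 [-0.11 -0.2   0.  ] az -0.6
24.0 [-0.16 -0.26  0.  ] az -0.8
30.0 [-0.22 -0.31  0.  ] az -1.0
[-2.65141427  4.61919352  6.44198854]
```

Emit:
play_rows:
  targets:
    - {"tx": -0.02,"ty": -0.05,"tz": 0,"ax": 0,"ay": 0,"az": -0.14}
    - {"tx": -0.05,"ty": -0.1,"tz": 0,"ax": 0,"ay": 0,"az": -0.28}
    - {"tx": -0.08,"ty": -0.15,"tz": 0,"ax": 0,"ay": 0,"az": -0.44}
    - {"tx": -0.11,"ty": -0.2,"tz": 0,"ax": 0,"ay": 0,"az": -0.6}
    - {"tx": -0.14,"ty": -0.23,"tz": 0,"ax": 0,"ay": 0,"az": -0.7}
    - {"tx": -0.16,"ty": -0.26,"tz": 0,"ax": 0,"ay": 0,"az": -0.8}
    - {"tx": -0.22,"ty": -0.31,"tz": 0,"ax": 0,"ay": 0,"az": -1}
    - {"tx": -0.22,"ty": -0.31,"tz": 0,"ax": 0,"ay": 0,"az": -1}

```text
t: 5.02
ee_pos: [0.6173, 0.1011, 0.1582]
orientation: [-0.001, 0.922, -0.388, 0.002]
wrist_force: [1.7, 0.5, 5.0]
finger_gap: 0.0111
```

```bash
python3 arc.py 6 12 18 24 30; python3 -c "
from bench import *;print(read_state()['wrist_force'])"
```

```text
p [0.61725552 0.10111432 0.15816716] yaw -0.7967879064802412 rad from hinge 0.11069870191924756 expected 0.11067971810589328 leafang 0.8799423392651337 yaw-ang 0.8595207616614581
6.0 [-0.03 -0.07  0.  ] az -0.2
12.0 [-0.07 -0.14  0.  ] az -0.4
18.0 [-0.11 -0.2   0.  ] az -0.6
24.0 [-0.16 -0.26  0.  ] az -0.8
30.0 [-0.22 -0.31  0.  ] az -1.0
[1.70938579 0.53649387 4.99400925]
```

Emit:
play_rows:
  targets:
    - {"tx": -0.02,"ty": -0.05,"tz": 0,"ax": 0,"ay": 0,"az": -0.14}
    - {"tx": -0.05,"ty": -0.1,"tz": 0,"ax": 0,"ay": 0,"az": -0.28}
    - {"tx": -0.08,"ty": -0.15,"tz": 0,"ax": 0,"ay": 0,"az": -0.44}
    - {"tx": -0.11,"ty": -0.2,"tz": 0,"ax": 0,"ay": 0,"az": -0.6}
    - {"tx": -0.14,"ty": -0.23,"tz": 0,"ax": 0,"ay": 0,"az": -0.7}
    - {"tx": -0.16,"ty": -0.26,"tz": 0,"ax": 0,"ay": 0,"az": -0.8}
    - {"tx": -0.22,"ty": -0.31,"tz": 0,"ax": 0,"ay": 0,"az": -1}
    - {"tx": -0.22,"ty": -0.31,"tz": 0,"ax": 0,"ay": 0,"az": -1}

```text
t: 5.68
ee_pos: [0.629, 0.1572, 0.1582]
orientation: [-0.001, 0.991, -0.137, 0.005]
wrist_force: [11.7, 1.7, -0.2]
finger_gap: 0.0114
```

Emit:
play_rows:
  targets:
    - {"tx": -0.03,"ty": -0.07,"tz": 0,"ax": 0,"ay": 0,"az": -0.2}
    - {"tx": -0.06,"ty": -0.12,"tz": 0,"ax": 0,"ay": 0,"az": -0.35}
    - {"tx": -0.06,"ty": -0.12,"tz": 0,"ax": 0,"ay": 0,"az": -0.35}

```text
t: 5.93
ee_pos: [0.6261, 0.1774, 0.1582]
orientation: [-0.002, 0.999, -0.046, 0.006]
wrist_force: [16.0, 4.2, -2.6]
finger_gap: 0.0114
```

```bash
python3 arc.py ; python3 look.py 3 scene
```

```text
p [0.62609122 0.17744509 0.15820446] yaw -0.09248895498120342 rad from hinge 0.11178253232757458 expected 0.11067971810589328 leafang 1.5851641026753098 yaw-ang 1.5638197131604958
5.9333 [0.62609122 0.17744509 0.15820446] [0.08996369 0.38423563 1.4379018  0.00185871 1.30697535 0.18195507] 0.011361052083909617 [16.04633791  4.16405069 -2.64452353]
```

View pics/scene3.png

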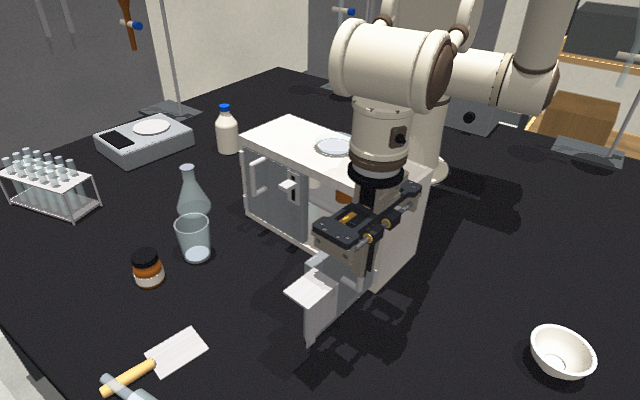

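Emit:
play_rows:
  targets:
    - {"tx": 0,"ty": 0,"tz": 0,"ax": 0,"ay": 0,"az": 0}
    - {"tx": 0,"ty": 0,"tz": 0,"ax": 0,"ay": 0,"az": 0}
    - {"tx": 0,"ty": 0,"tz": 0,"ax": 0,"ay": 0,"az": 0}
    - {"tx": 0,"ty": 0,"tz": 0,"ax": 0,"ay": 0,"az": 0}
    - {"tx": 0,"ty": 0,"tz": 0,"ax": 0,"ay": 0,"az": 0}
  fingers: 0

```text
t: 6.4
ee_pos: [0.6213, 0.1755, 0.1558]
orientation: [0.0, 0.999, -0.047, -0.0]
wrist_force: [-0.2, 0.1, -0.3]
finger_gap: 0.0427
```

Emit:
play_rows:
  targets:
    - {"tx": 0,"ty": 0,"tz": -0.2,"ax": 0,"ay": 0,"az": 0}
    - {"tx": 0,"ty": 0,"tz": -0.45,"ax": 0,"ay": 0,"az": 0}
    - {"tx": 0,"ty": 0,"tz": -0.7,"ax": 0,"ay": 0,"az": 0}
    - {"tx": 0,"ty": 0,"tz": -0.95,"ax": 0,"ay": 0,"az": 0}
    - {"tx": 0,"ty": 0,"tz": -0.95,"ax": 0,"ay": 0,"az": 0}

```text
t: 6.82
ee_pos: [0.625, 0.1761, 0.3087]
orientation: [-0.001, 0.999, -0.047, 0.007]
wrist_force: [1.4, 0.6, 1.4]
finger_gap: 0.0459
```

```bash
python3 look.py 4 scene top
python3 - <<'E'
from h import *
from bench import read_state
for n in ["scene4","top4"]:
    f=load(n);C=toC(cloud(f)).reshape(-1,3);C=C[~np.isnan(C[:,0])];x,y,z=C.T
    for nm,m in [("tab",(z>130)&(z<185)&(x>4)&(x<60)&(y>-50)&(y<-8)),("leafA",(z>40)&(z<110)&(x>40)&(x<160)&(y>150)&(y<240)),("leafAtop",(z>190)&(z<200)&(x>20)&(x<180)&(y>150)&(y<205)),("leafP",(z>40)&(z<100)&(x>-15)&(x<25)&(y>-170)&(y<-20)),("hood",(z>120)&(z<202)&(x>180)&(x<260))]:
        P=C[m]
        if len(P)>3: print(n,nm,len(P),np.percentile(P,[2,50,98],axis=0).round(1).tolist())
        if nm[:5]=="leafA" and len(P)>30: print(np.polyfit(P[:,0],P[:,1],1))
        if nm=="tab" and len(P)>3:
            q=P[P[:,2]>P[:,2].max()-6];print("top",len(q),np.median(q,0))
s=read_state();
p=toW(20,-28)
print("bolt",p,plan(s["ee_pos"],R0(s),[*p,.30],YAW-np.pi/2))
E
```

```text
6.8167 [0.62498581 0.17607217 0.30873888] [ 8.88904277e-02  2.97988788e-01  1.25010060e+00 -1.58614350e-05
  1.57842504e+00  1.83039398e-01] 0.045905319453287616 [1.363444   0.61492943 1.4487968 ]
scene4 tab 171 [[4.5, -37.0, 164.3], [22.5, -22.1, 175.1], [34.0, -13.5, 177.5]]
top 120 [ 20.61258293 -23.80704187 175.83503164]
scene4 leafA 384 [[60.5, 182.9, 41.5], [92.3, 184.1, 71.5], [115.5, 185.3, 107.9]]
[-2.25956471e-02  1.86207089e+02]
scene4 leafAtop 958 [[24.3, 166.6, 190.8], [108.6, 178.7, 197.0], [176.8, 200.0, 198.7]]
[-2.57398855e-02  1.81405232e+02]
scene4 leafP 880 [[-2.6, -167.0, 40.9], [-0.7, -84.1, 68.8], [1.0, -22.6, 99.0]]
scene4 hood 2358 [[181.9, -518.5, 127.2], [216.6, 222.1, 195.7], [251.1, 229.1, 198.5]]
top4 tab 158 [[5.4, -40.3, 172.7], [18.6, -28.9, 175.9], [32.9, -17.3, 178.7]]
top 130 [ 18.51715866 -29.14448012 176.27462503]
top4 leafA 270 [[43.5, 162.5, 42.0], [100.2, 164.0, 76.3], [157.9, 165.4, 108.6]]
[-2.13539685e-02  1.66122654e+02]
top4 leafAtop 779 [[23.7, 163.8, 191.5], [102.1, 173.7, 196.8], [177.4, 199.9, 199.3]]
[-1.19183034e-02  1.75820519e+02]
top4 hood 1083 [[180.4, -552.2, 123.0], [216.0, 205.3, 195.9], [257.3, 730.3, 199.2]]
bolt [ 0.51953549 -0.06420585] (array([-0.534,  1.658,  0.003]), array([-0.007, -0.005,  2.984]))
```

View pics/scene4.png

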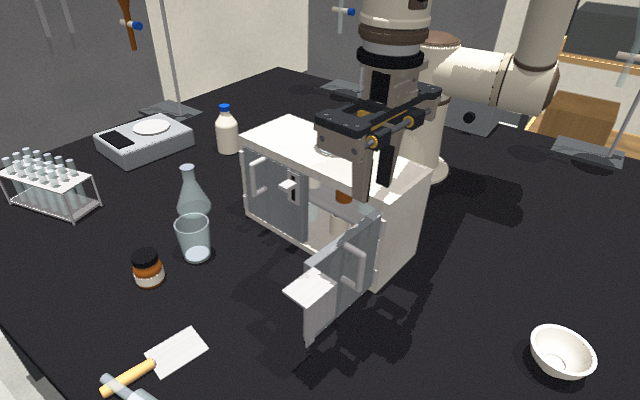

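View pics/top4.png

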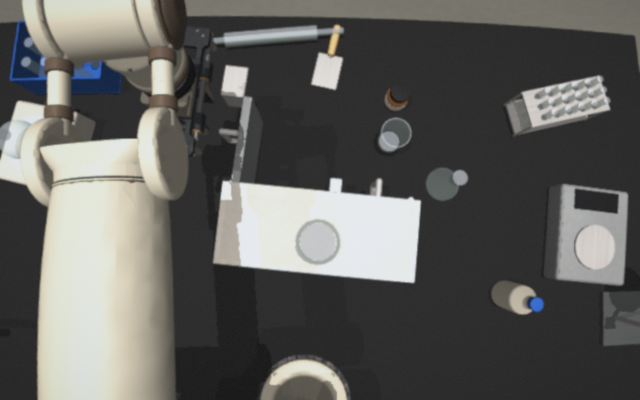

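Run:
```python
from h import *
from bench import read_state
s=read_state();p=s["ee_pos"];yaw=-.0944
b=toW(21,-28)
for k in (1,2,3):
    w=np.array([*(s["ee_pos"][:2]+(b-s["ee_pos"][:2])*k/3),.305]);y=yaw-.5236*0.995
    print(plan(p,Rdown(yaw),w,y));p=w;yaw=y
```

```text
(array([-0.175,  0.553, -0.027]), array([ 0.   , -0.   ,  0.995]))
(array([0.123, 0.567, 0.   ]), array([-0.   , -0.   ,  0.995]))
(array([0.389, 0.43 , 0.   ]), array([ 0.   , -0.   ,  0.995]))
```

Emit:
play_rows:
  targets:
    - {"tx": -0.17,"ty": 0.55,"tz": -0.03,"ax": 0,"ay": 0,"az": 0.99}
    - {"tx": -0.17,"ty": 0.55,"tz": -0.03,"ax": 0,"ay": 0,"az": 0.99}
    - {"tx": -0.17,"ty": 0.55,"tz": -0.03,"ax": 0,"ay": 0,"az": 0.99}
    - {"tx": -0.17,"ty": 0.55,"tz": -0.03,"ax": 0,"ay": 0,"az": 0.99}
    - {"tx": -0.17,"ty": 0.55,"tz": -0.03,"ax": 0,"ay": 0,"az": 0.99}
  fingers: -1

```text
t: 7.33
ee_pos: [0.5874, 0.0952, 0.3007]
orientation: [0.001, 0.953, -0.304, -0.002]
wrist_force: [-0.8, 0.2, 0.5]
finger_gap: 0.0145
```

Emit:
play_rows:
  targets:
    - {"tx": 0.12,"ty": 0.57,"tz": 0,"ax": 0,"ay": 0,"az": 0.99}
    - {"tx": 0.12,"ty": 0.57,"tz": 0,"ax": 0,"ay": 0,"az": 0.99}
    - {"tx": 0.12,"ty": 0.57,"tz": 0,"ax": 0,"ay": 0,"az": 0.99}
    - {"tx": 0.12,"ty": 0.57,"tz": 0,"ax": 0,"ay": 0,"az": 0.99}
    - {"tx": 0.12,"ty": 0.57,"tz": 0,"ax": 0,"ay": 0,"az": 0.99}

```text
t: 7.75
ee_pos: [0.5535, 0.0155, 0.3015]
orientation: [0.0, 0.844, -0.536, -0.001]
wrist_force: [0.2, 0.1, 0.4]
finger_gap: 0.0003
```

Emit:
play_rows:
  targets:
    - {"tx": 0.39,"ty": 0.43,"tz": 0,"ax": 0,"ay": 0,"az": 0.99}
    - {"tx": 0.39,"ty": 0.43,"tz": 0,"ax": 0,"ay": 0,"az": 0.99}
    - {"tx": 0.39,"ty": 0.43,"tz": 0,"ax": 0,"ay": 0,"az": 0.99}
    - {"tx": 0.39,"ty": 0.43,"tz": 0,"ax": 0,"ay": 0,"az": 0.99}
    - {"tx": 0.39,"ty": 0.43,"tz": 0,"ax": 0,"ay": 0,"az": 0.99}
    - {"tx": 0.39,"ty": 0.43,"tz": 0,"ax": 0,"ay": 0,"az": 0.99}

```text
t: 8.25
ee_pos: [0.5207, -0.0641, 0.3022]
orientation: [-0.0, -0.681, 0.732, 0.001]
wrist_force: [-0.4, -0.8, -0.1]
finger_gap: 0.0004
```

```bash
python3 look.py 5 wrist
python3 - <<'E'
from h import *
from bench import read_state
f=load("wrist5");C=toC(cloud(f)).reshape(-1,3);C=C[~np.isnan(C[:,0])];x,y,z=C.T
m=(z>168)&(z<182)&(x>3)&(x<60)&(y>-50)&(y<-8)
print(m.sum(),np.percentile(C[m],[2,50,98],axis=0).round(1).tolist())
s=read_state();b=toW(21,-28);print(s["ee_pos"],toC(s["ee_pos"]),plan(s["ee_pos"],R0(s),[*b,.19],YAW-np.pi/2))
E
```

```text
8.25 [ 0.52068082 -0.06411489  0.30221328] [-3.53168120e-01 -1.72429352e-02  1.61047197e+00  9.67403914e-05
  1.54999700e+00  1.28966804e+00] 0.0003746497368202598 [-0.43976274 -0.83554268 -0.08823784]
715 [[3.6, -39.1, 169.1], [19.1, -27.1, 174.3], [35.6, -14.9, 179.9]]
[ 0.52080555 -0.06397504  0.3023807 ] [ 21.24570657 -27.66156047 302.38070239] (array([0.003, 0.001, 0.749]), array([0.002, 0.001, 0.027]))
```

View pics/wrist5.png

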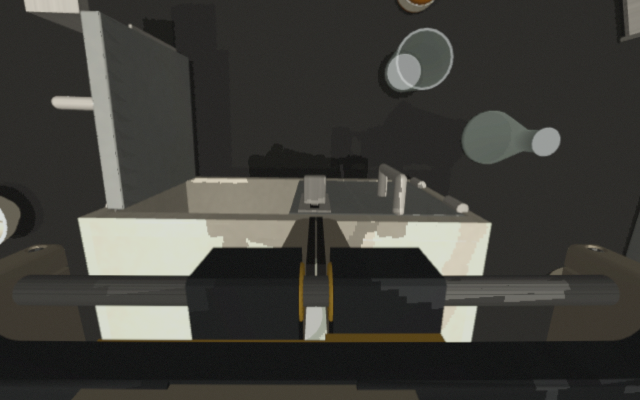

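Emit:
play_rows:
  targets:
    - {"tx": 0,"ty": 0,"tz": 0.25,"ax": 0,"ay": 0,"az": 0.03}
    - {"tx": 0,"ty": 0,"tz": 0.5,"ax": 0,"ay": 0,"az": 0.03}
    - {"tx": 0,"ty": 0,"tz": 0.7,"ax": 0,"ay": 0,"az": 0.03}
    - {"tx": 0,"ty": 0,"tz": 0.78,"ax": 0,"ay": 0,"az": 0.03}
    - {"tx": 0,"ty": 0,"tz": 0.78,"ax": 0,"ay": 0,"az": 0.03}

```text
t: 8.72
ee_pos: [0.5187, -0.0633, 0.1825]
orientation: [-0.002, -0.675, 0.738, 0.003]
wrist_force: [-0.2, -0.7, 0.4]
finger_gap: 0.0005
```

Emit:
play_rows:
  targets:
    - {"tx": 0,"ty": 0,"tz": 0.04,"ax": 0,"ay": 0,"az": 0}
    - {"tx": 0,"ty": 0,"tz": 0.08,"ax": 0,"ay": 0,"az": 0}
    - {"tx": 0,"ty": 0,"tz": 0.12,"ax": 0,"ay": 0,"az": 0}
    - {"tx": 0,"ty": 0,"tz": 0.15,"ax": 0,"ay": 0,"az": 0}
    - {"tx": 0,"ty": 0,"tz": 0.18,"ax": 0,"ay": 0,"az": 0}
    - {"tx": 0,"ty": 0,"tz": 0.2,"ax": 0,"ay": 0,"az": 0}
    - {"tx": 0,"ty": 0,"tz": 0.2,"ax": 0,"ay": 0,"az": 0}

```text
t: 9.3
ee_pos: [0.5208, -0.0648, 0.1558]
orientation: [-0.0, -0.673, 0.739, -0.0]
wrist_force: [0.3, 0.1, 0.9]
finger_gap: 0.0004
```

Emit:
play_rows:
  targets:
    - {"tx": 0,"ty": 0,"tz": 0.02,"ax": 0,"ay": 0,"az": 0}
    - {"tx": 0,"ty": 0,"tz": 0.04,"ax": 0,"ay": 0,"az": 0}
    - {"tx": 0,"ty": 0,"tz": 0.04,"ax": 0,"ay": 0,"az": 0}

```text
t: 9.55
ee_pos: [0.5209, -0.0648, 0.1503]
orientation: [-0.0, -0.673, 0.739, -0.0]
wrist_force: [1.3, 0.8, 3.5]
finger_gap: 0.0004
```

```bash
python3 look.py 6 scene; python3 -c "
import cv2;a=cv2.imread('pics/scene6.png')[120:280,220:380];cv2.imwrite('pics/c6.png',cv2.resize(a,None,fx=3.7,fy=3.7,interpolation=2))"
```

```text
9.55 [ 0.52090689 -0.06479577  0.15032245] [-3.54068561e-01  8.77677208e-02  1.80560486e+00 -2.26791585e-04
  1.24797324e+00  1.31044563e+00] 0.0003920595851128972 [1.28371408 0.79990819 3.5296403 ]
```

View pics/c6.png

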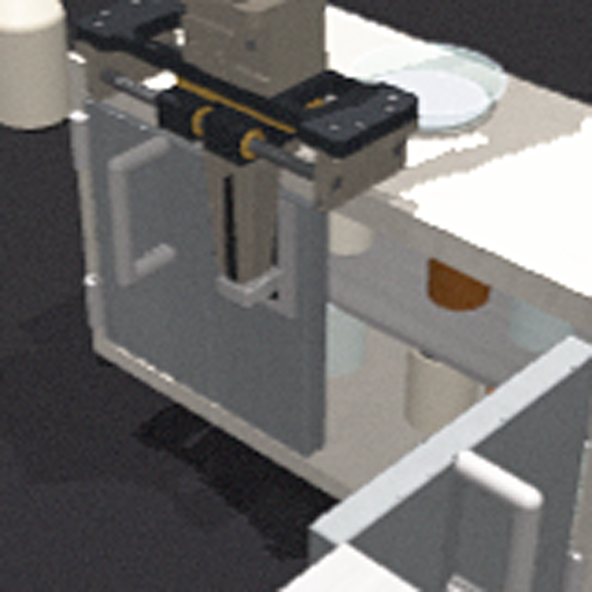

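Emit:
play_rows:
  targets:
    - {"tx": 0,"ty": 0,"tz": 0.01,"ax": 0,"ay": 0,"az": 0}
    - {"tx": 0,"ty": 0,"tz": 0.02,"ax": 0,"ay": 0,"az": 0}
    - {"tx": 0,"ty": 0,"tz": 0.02,"ax": 0,"ay": 0,"az": 0}

```text
t: 9.85
ee_pos: [0.5227, -0.0652, 0.1501]
orientation: [0.001, -0.673, 0.739, -0.002]
wrist_force: [-1.6, 1.5, 15.2]
finger_gap: 0.0004
```

Emit:
play_rows:
  targets:
    - {"tx": 0,"ty": 0,"tz": -0.03,"ax": 0,"ay": 0,"az": 0}
    - {"tx": 0,"ty": 0,"tz": -0.1,"ax": 0,"ay": 0,"az": 0}
    - {"tx": 0,"ty": 0,"tz": -0.35,"ax": 0,"ay": 0,"az": 0}
    - {"tx": 0,"ty": 0,"tz": -0.6,"ax": 0,"ay": 0,"az": 0}
    - {"tx": 0,"ty": 0,"tz": -0.85,"ax": 0,"ay": 0,"az": 0}
    - {"tx": 0,"ty": 0,"tz": -1,"ax": 0,"ay": 0,"az": 0}
    - {"tx": 0,"ty": 0,"tz": -1,"ax": 0,"ay": 0,"az": 0}

```text
t: 10.43
ee_pos: [0.523, -0.0655, 0.3034]
orientation: [0.002, -0.673, 0.739, -0.004]
wrist_force: [0.2, -0.9, 0.4]
finger_gap: 0.0004
```

```bash
python3 look.py 7 scene wrist top
python3 - <<'E'
from h import *
for n in ["scene7","wrist7","top7"]:
    f=load(n);C=toC(cloud(f)).reshape(-1,3);C=C[~np.isnan(C[:,0])];x,y,z=C.T
    for nm,m in [("tab",(z>135)&(z<185)&(x>6)&(x<50)&(y>-45)&(y<-12)),("leafP",(z>40)&(z<100)&(x>-15)&(x<25)&(y>-170)&(y<-20)),("leafA",(z>40)&(z<110)&(x>40)&(x<160)&(y>150)&(y<240))]:
        P=C[m]
        if len(P)>3: print(n,nm,len(P),np.percentile(P,[2,50,98],axis=0).round(1).tolist())
        if nm=="leafA" and len(P)>50: print(np.polyfit(P[:,0],P[:,1],1))
        if nm=="leafP" and len(P)>50: print(np.polyfit(P[:,1],P[:,0],1))
E
python3 -c "
import cv2;a=cv2.imread('pics/scene7.png')[120:350,220:440];cv2.imwrite('pics/c7.png',cv2.resize(a,None,fx=2.6,fy=2.6,interpolation=2))"
```

```text
10.4333 [ 0.52295873 -0.06545374  0.30342203] [-3.53971726e-01 -2.05778694e-02  1.61145476e+00 -7.67945330e-05
  1.54101109e+00  1.31045888e+00] 0.00044223824854967093 [ 0.15036526 -0.93036041  0.39826147]
scene7 tab 161 [[7.4, -37.5, 141.4], [24.6, -21.6, 150.4], [36.0, -13.6, 153.0]]
scene7 leafP 851 [[-1.6, -166.4, 41.3], [0.4, -84.3, 68.3], [2.5, -22.8, 98.4]]
[0.01156312 1.46634903]
scene7 leafA 393 [[61.1, 183.0, 40.6], [92.3, 184.2, 71.9], [115.5, 185.6, 108.5]]
[-2.39703219e-02  1.86358950e+02]
wrist7 tab 604 [[6.1, -38.4, 144.3], [22.0, -27.8, 149.4], [37.5, -16.3, 178.4]]
wrist7 leafP 577 [[2.1, -168.3, 45.4], [3.0, -90.8, 74.6], [3.7, -43.2, 99.8]]
[0.01034662 3.97190663]
wrist7 leafA 2318 [[42.7, 163.1, 41.8], [103.2, 165.4, 79.5], [157.9, 167.6, 109.0]]
[-3.49326961e-02  1.68880011e+02]
top7 tab 64 [[8.3, -40.6, 147.5], [14.0, -29.1, 150.6], [19.8, -17.4, 152.9]]
top7 leafA 264 [[43.8, 162.6, 42.2], [100.3, 164.0, 76.4], [156.2, 165.4, 107.8]]
[-2.22395631e-02  1.66209845e+02]
```

View pics/c7.png

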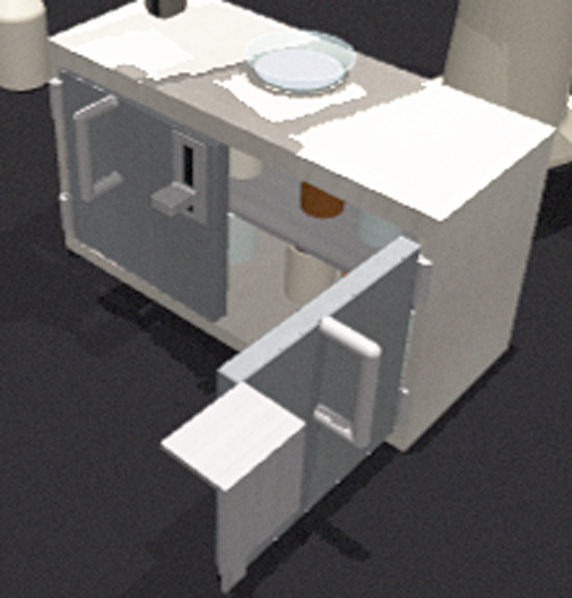

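```bash
cat > go.py <<'E'
import sys
from bench import *
from h import *
s=read_state();a=list(map(float,sys.argv[1:4]))
print(s["t"],toC(s["ee_pos"]).round(1),"F",s["wrist_force"].round(1),"cabF",(s["wrist_force"][:2]@Rc).round(1),plan(s["ee_pos"],R0(s),[*toW(a[0],a[1]),a[2]/1000],YAW-np.pi/2))
E
python3 go.py 31 -73 300
```

```text
10.5833 [ 20.6 -28.2 295.8] F [-0.3  0.6 -1.2] cabF [-0.4  0.5] (array([ 0.298, -0.072, -0.028]), array([ 0.004,  0.001, -0.016]))
```

Emit:
play_rows:
  targets:
    - {"tx": 0.3,"ty": -0.07,"tz": 0,"ax": 0,"ay": 0,"az": 0}
    - {"tx": 0.3,"ty": -0.07,"tz": 0,"ax": 0,"ay": 0,"az": 0}
    - {"tx": 0.3,"ty": -0.07,"tz": 0,"ax": 0,"ay": 0,"az": 0}
    - {"tx": 0.3,"ty": -0.07,"tz": 0,"ax": 0,"ay": 0,"az": 0}

```text
t: 10.92
ee_pos: [0.5262, -0.1101, 0.2952]
orientation: [-0.001, -0.673, 0.74, 0.002]
wrist_force: [-0.3, -0.5, 0.6]
finger_gap: 0.0004
```

```bash
python3 go.py 31 -73 148
```

```text
10.9167 [ 30.5 -73.1 295.2] F [-0.3 -0.5  0.6] cabF [-0.2 -0.5] (array([ 0.001, -0.007,  0.981]), array([ 0.007,  0.003, -0.018]))
```

Emit:
play_rows:
  targets:
    - {"tx": 0,"ty": 0,"tz": 0.25,"ax": 0,"ay": 0,"az": 0}
    - {"tx": 0,"ty": 0,"tz": 0.5,"ax": 0,"ay": 0,"az": 0}
    - {"tx": 0,"ty": 0,"tz": 0.75,"ax": 0,"ay": 0,"az": 0}
    - {"tx": 0,"ty": 0,"tz": 0.9,"ax": 0,"ay": 0,"az": 0}
    - {"tx": 0,"ty": 0,"tz": 0.98,"ax": 0,"ay": 0,"az": 0}
    - {"tx": 0,"ty": 0,"tz": 0.98,"ax": 0,"ay": 0,"az": 0}

```text
t: 11.42
ee_pos: [0.5247, -0.1086, 0.1466]
orientation: [-0.001, -0.674, 0.739, 0.003]
wrist_force: [-0.9, 0.1, -0.3]
finger_gap: 0.0002
```

Emit:
play_rows:
  targets:
    - {"tx": 0,"ty": 0.04,"tz": 0,"ax": 0,"ay": 0,"az": 0}
    - {"tx": 0,"ty": 0.08,"tz": 0,"ax": 0,"ay": 0,"az": 0}
    - {"tx": 0,"ty": 0.11,"tz": 0,"ax": 0,"ay": 0,"az": 0}
    - {"tx": 0,"ty": 0.11,"tz": 0,"ax": 0,"ay": 0,"az": 0}

```text
t: 11.75
ee_pos: [0.5108, -0.1091, 0.1518]
orientation: [0.0, -0.673, 0.739, -0.001]
wrist_force: [-0.1, 0.2, -0.4]
finger_gap: 0.0002
```

```bash
python3 go.py 10 -73 148
```

```text
11.75 [ 15.1 -73.5 151.8] F [-0.1  0.2 -0.4] cabF [-0.1  0.2] (array([-0.003,  0.034,  0.026]), array([-0.005, -0.002, -0.016]))
```

Emit:
play_rows:
  targets:
    - {"tx": 0,"ty": 0.01,"tz": 0,"ax": 0,"ay": 0,"az": 0}
    - {"tx": 0,"ty": 0.02,"tz": 0,"ax": 0,"ay": 0,"az": 0}
    - {"tx": 0,"ty": 0.03,"tz": 0,"ax": 0,"ay": 0,"az": 0}
    - {"tx": 0,"ty": 0.03,"tz": 0,"ax": 0,"ay": 0,"az": 0}

```text
t: 12.08
ee_pos: [0.507, -0.1088, 0.1507]
orientation: [0.001, -0.673, 0.739, -0.001]
wrist_force: [2.6, 0.6, 1.3]
finger_gap: 0.0002
```

```bash
python3 go.py 10 -73 148
```

```text
12.0833 [ 11.3 -73.5 150.7] F [2.6 0.6 1.3] cabF [2.6 0.8] (array([-0.003,  0.009,  0.018]), array([-0.005, -0.001, -0.016]))
```

Contact at about 2.6 N, the leaf's friction level. I'll push on to the stop.

Emit:
play_rows:
  targets:
    - {"tx": 0,"ty": 0.01,"tz": 0,"ax": 0,"ay": 0,"az": 0}
    - {"tx": 0,"ty": 0.02,"tz": 0,"ax": 0,"ay": 0,"az": 0}
    - {"tx": 0,"ty": 0.02,"tz": 0,"ax": 0,"ay": 0,"az": 0}

```text
t: 12.33
ee_pos: [0.5073, -0.1088, 0.151]
orientation: [0.003, -0.673, 0.74, -0.004]
wrist_force: [19.1, -1.8, -7.9]
finger_gap: 0.0003
```

```bash
python3 go.py 10 -73 148
```

```text
12.3333 [ 11.6 -73.5 151. ] F [19.1 -1.8 -7.9] cabF [19.1 -0.2] (array([-0.003,  0.011,  0.02 ]), array([-0.021, -0.001, -0.016]))
```

Emit:
play_rows:
  targets:
    - {"tx": 0,"ty": -0.05,"tz": 0,"ax": 0,"ay": 0,"az": 0}
    - {"tx": 0,"ty": -0.12,"tz": 0,"ax": 0,"ay": 0,"az": 0}
    - {"tx": 0,"ty": -0.12,"tz": -0.15,"ax": 0,"ay": 0,"az": 0}
    - {"tx": 0,"ty": -0.12,"tz": -0.4,"ax": 0,"ay": 0,"az": 0}
    - {"tx": 0,"ty": -0.12,"tz": -0.65,"ax": 0,"ay": 0,"az": 0}
    - {"tx": 0,"ty": -0.12,"tz": -0.9,"ax": 0,"ay": 0,"az": 0}
    - {"tx": 0,"ty": -0.12,"tz": -1,"ax": 0,"ay": 0,"az": 0}
    - {"tx": 0,"ty": -0.12,"tz": -1,"ax": 0,"ay": 0,"az": 0}

```text
t: 13.0
ee_pos: [0.523, -0.1108, 0.3052]
orientation: [0.001, -0.673, 0.739, -0.004]
wrist_force: [0.9, 0.6, 0.5]
finger_gap: 0.0004
```

```bash
python3 look.py 8 scene wrist top
python3 - <<'E'
from h import *
for n in ["scene8","wrist8","top8"]:
    f=load(n);C=toC(cloud(f)).reshape(-1,3);C=C[~np.isnan(C[:,0])];x,y,z=C.T
    for nm,m in [("tab",(z>135)&(z<185)&(x>6)&(x<50)&(y>-45)&(y<-12)),("leafP",(z>40)&(z<100)&(x>-15)&(x<25)&(y>-170)&(y<-20)),("leafA",(z>40)&(z<110)&(x>40)&(x<160)&(y>150)&(y<240))]:
        P=C[m]
        if len(P)>3: print(n,nm,len(P),np.percentile(P,[2,50,98],axis=0).round(1).tolist())
        if nm=="leafA" and len(P)>50: print(np.polyfit(P[:,0],P[:,1],1))
        if nm=="leafP" and len(P)>50: print(np.polyfit(P[:,1],P[:,0],1))
E
python3 -c "
import cv2;a=cv2.imread('pics/scene8.png')[120:350,220:440];cv2.imwrite('pics/c8.png',cv2.resize(a,None,fx=2.6,fy=2.6,interpolation=2))"
```

```text
13.0 [ 0.52296511 -0.11082406  0.30521346] [-4.34859840e-01  2.93454501e-04  1.58727518e+00 -2.89152955e-04
  1.54582112e+00  1.22966704e+00] 0.0004361167173885776 [0.87764223 0.61780445 0.45723217]
scene8 tab 157 [[7.2, -36.7, 140.2], [24.7, -21.8, 150.4], [35.5, -13.8, 152.5]]
scene8 leafP 874 [[-1.8, -166.4, 41.2], [0.0, -83.6, 68.1], [1.9, -22.5, 98.6]]
[0.00748818 0.67921137]
scene8 leafA 393 [[61.3, 182.8, 40.8], [92.6, 184.2, 71.2], [115.5, 185.4, 108.1]]
[-2.47878179e-02  1.86454808e+02]
wrist8 tab 568 [[7.1, -39.3, 139.6], [23.1, -28.1, 149.2], [36.9, -16.3, 150.9]]
wrist8 leafP 688 [[2.0, -167.9, 42.0], [2.6, -87.2, 71.4], [3.2, -34.7, 96.5]]
[0.00624858 3.18322579]
wrist8 leafA 2875 [[42.7, 163.3, 42.0], [103.0, 165.0, 79.8], [157.8, 166.7, 108.9]]
[-1.95116084e-02  1.67004383e+02]
top8 leafA 265 [[43.7, 162.7, 41.5], [98.9, 164.0, 76.2], [158.0, 165.3, 108.4]]
[-2.12061796e-02  1.66101486e+02]
```

View pics/c8.png

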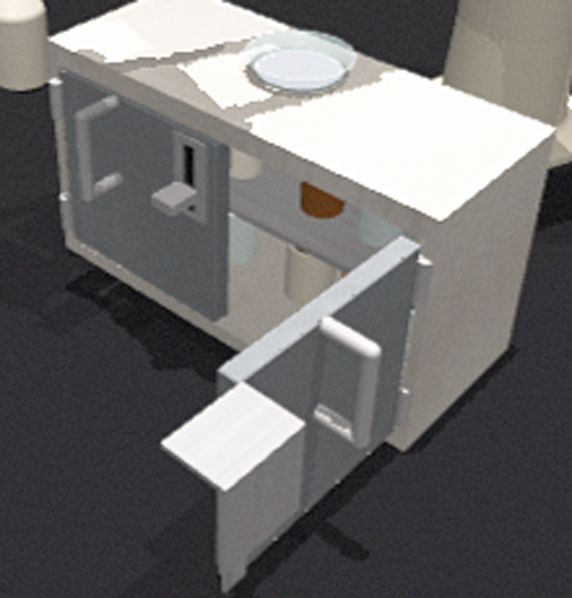

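```bash
cat > fit.py <<'E'
import sys
from h import *
for n in sys.argv[1:]:
    f=load(n);C=toC(cloud(f)).reshape(-1,3);C=C[~np.isnan(C[:,0])];x,y,z=C.T
    m=(z>30)&(z<110)&(x>-15)&(x<25)&(y>-175)&(y<-15)
    a=np.polyfit(y[m],x[m],1);m2=m&(abs(x-np.polyval(a,y))<4);a=np.polyfit(y[m2],x[m2],1)
    b=(z>203)&(z<217)&(x>-8)&(x<8)&(y>-180)&(y<180)
    print(n,m2.sum(),a.round(4),"x at y=-5:",np.polyval(a,-5).round(2),"header",b.sum(),np.polyfit(y[b],x[b],1).round(4) if b.sum()>50 else "")
E
python3 fit.py scene0 scene4 scene6 scene7 scene8; python3 go.py 65 -115 300
```

```text
scene0 828 [ 2.000e-04 -6.195e-01] x at y=-5: -0.62 header 861 [-0.    -0.656]
scene4 1238 [ 4.000e-04 -7.114e-01] x at y=-5: -0.71 header 744 [-3.000e-04 -6.816e-01]
scene6 1236 [ 2.000e-04 -5.929e-01] x at y=-5: -0.59 header 549 [-0.0013 -0.5607]
scene7 1215 [0.0115 1.454 ] x at y=-5: 1.4 header 865 [-1.000e-04 -7.208e-01]
scene8 1217 [0.0074 0.6572] x at y=-5: 0.62 header 871 [-2.000e-04 -6.746e-01]
13.15 [ 24.6 -73.2 298.2] F [ 0.1 -0.3 -0.3] cabF [ 0.1 -0.3] (array([ 0.277, -0.271, -0.013]), array([ 0.006,  0.002, -0.016]))
```

Emit:
play_rows:
  targets:
    - {"tx": 0.28,"ty": -0.27,"tz": 0,"ax": 0,"ay": 0,"az": 0}
    - {"tx": 0.28,"ty": -0.27,"tz": 0,"ax": 0,"ay": 0,"az": 0}
    - {"tx": 0.28,"ty": -0.27,"tz": 0.3,"ax": 0,"ay": 0,"az": 0}
    - {"tx": 0.28,"ty": -0.27,"tz": 0.55,"ax": 0,"ay": 0,"az": 0}
    - {"tx": 0.28,"ty": -0.27,"tz": 0.8,"ax": 0,"ay": 0,"az": 0}
    - {"tx": 0.28,"ty": -0.27,"tz": 1,"ax": 0,"ay": 0,"az": 0}
    - {"tx": 0.28,"ty": -0.27,"tz": 1,"ax": 0,"ay": 0,"az": 0}

```text
t: 13.73
ee_pos: [0.5509, -0.1523, 0.1398]
orientation: [-0.003, -0.673, 0.739, 0.009]
wrist_force: [-0.5, 0.4, -1.0]
finger_gap: 0.0004
```

```bash
python3 go.py 53 -115 148
```

```text
13.7333 [  58.8 -113.1  139.8] F [-0.5  0.4 -1. ] cabF [-0.5  0.3] (array([ 0.013,  0.04 , -0.054]), array([ 0.033,  0.013, -0.016]))
```

Emit:
play_rows:
  targets:
    - {"tx": 0,"ty": 0.02,"tz": 0,"ax": 0,"ay": 0,"az": 0}
    - {"tx": 0,"ty": 0.04,"tz": 0,"ax": 0,"ay": 0,"az": 0}
    - {"tx": 0,"ty": 0.06,"tz": 0,"ax": 0,"ay": 0,"az": 0}
    - {"tx": 0,"ty": 0.06,"tz": 0,"ax": 0,"ay": 0,"az": 0}

```text
t: 14.07
ee_pos: [0.5493, -0.1552, 0.1526]
orientation: [0.001, -0.673, 0.739, -0.002]
wrist_force: [0.2, -1.0, -0.6]
finger_gap: 0.0005
```

```bash
python3 go.py 51 -115 148
```

```text
14.0667 [  57.4 -116.2  152.6] F [ 0.2 -1.  -0.6] cabF [ 0.3 -1. ] (array([-0.007,  0.043,  0.03 ]), array([-0.007, -0.003, -0.016]))
```

Emit:
play_rows:
  targets:
    - {"tx": 0,"ty": 0.02,"tz": 0,"ax": 0,"ay": 0,"az": 0}
    - {"tx": 0,"ty": 0.03,"tz": 0,"ax": 0,"ay": 0,"az": 0}
    - {"tx": 0,"ty": 0.04,"tz": 0,"ax": 0,"ay": 0,"az": 0}
    - {"tx": 0,"ty": 0.04,"tz": 0,"ax": 0,"ay": 0,"az": 0}

```text
t: 14.4
ee_pos: [0.5434, -0.1543, 0.1511]
orientation: [0.001, -0.673, 0.739, -0.001]
wrist_force: [2.4, -0.4, 1.9]
finger_gap: 0.0005
```

```bash
python3 go.py 51 -115 148
```

```text
14.4 [  51.5 -115.7  151.1] F [ 2.4 -0.4  1.9] cabF [ 2.4 -0.2] (array([-0.005,  0.003,  0.02 ]), array([-0.006, -0.001, -0.016]))
```

Emit:
play_rows:
  targets:
    - {"tx": 0,"ty": 0.01,"tz": 0,"ax": 0,"ay": 0,"az": 0}
    - {"tx": 0,"ty": 0.02,"tz": 0,"ax": 0,"ay": 0,"az": 0}
    - {"tx": 0,"ty": 0.02,"tz": 0,"ax": 0,"ay": 0,"az": 0}

```text
t: 14.65
ee_pos: [0.5429, -0.1541, 0.1512]
orientation: [0.003, -0.673, 0.74, -0.003]
wrist_force: [12.3, 0.0, -3.1]
finger_gap: 0.0002
```

```bash
python3 go.py 51 -115 148;python3 look.py 9 scene; python3 fit.py scene9
```

```text
14.65 [  51.  -115.5  151.2] F [12.3  0.  -3.1] cabF [12.3  1.1] (array([-0.004,  0.   ,  0.021]), array([-0.017, -0.001, -0.016]))
14.65 [ 0.54293984 -0.15407196  0.15119713] [-0.49242056  0.1797359   1.70195116  0.00331426  1.25143575  1.17140829] 0.00016319354957501376 [12.33083686  0.03550215 -3.13981409]
scene9 1229 [ 5.000e-04 -7.042e-01] x at y=-5: -0.71 header 659 [ 1.000e-04 -7.077e-01]
```

Emit:
play_rows:
  targets:
    - {"tx": 0,"ty": -0.03,"tz": 0,"ax": 0,"ay": 0,"az": 0}
    - {"tx": 0,"ty": -0.15,"tz": 0,"ax": 0,"ay": 0,"az": 0}
    - {"tx": 0,"ty": -0.2,"tz": 0,"ax": 0,"ay": 0,"az": 0}
    - {"tx": 0,"ty": -0.2,"tz": -0.25,"ax": 0,"ay": 0,"az": 0}
    - {"tx": 0,"ty": -0.2,"tz": -0.5,"ax": 0,"ay": 0,"az": 0}
    - {"tx": 0,"ty": -0.2,"tz": -0.75,"ax": 0,"ay": 0,"az": 0}
    - {"tx": 0,"ty": -0.2,"tz": -1,"ax": 0,"ay": 0,"az": 0}
    - {"tx": 0,"ty": -0.2,"tz": -1,"ax": 0,"ay": 0,"az": 0}

```text
t: 15.37
ee_pos: [0.5723, -0.1582, 0.3095]
orientation: [0.002, -0.673, 0.739, -0.007]
wrist_force: [0.5, -0.5, 1.9]
finger_gap: 0.0003
```

```bash
python3 look.py 10 scene wrist top; python3 fit.py scene10
python3 - <<'E'
from h import *
for n in ["scene10","wrist10","top10"]:
    f=load(n);C=toC(cloud(f)).reshape(-1,3);C=C[~np.isnan(C[:,0])];x,y,z=C.T
    for nm,m in [("tab",(z>135)&(z<185)&(x>6)&(x<50)&(y>-45)&(y<-12)),("leafA",(z>40)&(z<110)&(x>40)&(x<160)&(y>150)&(y<240))]:
        P=C[m]
        if len(P)>3: print(n,nm,len(P),np.percentile(P,[2,50,98],axis=0).round(1).tolist())
        if nm=="leafA" and len(P)>50: print(np.polyfit(P[:,0],P[:,1],1))
E
```

```text
15.3667 [ 0.57228508 -0.15816647  0.30945621] [-4.72768655e-01  1.50966202e-01  1.42000252e+00 -3.90056231e-04
  1.55685509e+00  1.19156163e+00] 0.0002950366583358889 [ 0.49445407 -0.48482454  1.89483171]
scene10 1233 [-7.000e-04 -7.684e-01] x at y=-5: -0.76 header 868 [-2.00e-04 -7.28e-01]
scene10 tab 158 [[6.7, -37.4, 140.2], [23.5, -21.7, 150.5], [34.4, -13.7, 152.6]]
scene10 leafA 390 [[60.8, 183.0, 41.2], [92.6, 184.1, 72.6], [115.1, 185.3, 109.1]]
[-2.15700996e-02  1.86109680e+02]
wrist10 tab 516 [[7.5, -39.3, 140.5], [23.2, -28.5, 149.3], [35.9, -16.2, 150.8]]
wrist10 leafA 2963 [[42.8, 163.5, 41.9], [102.9, 165.3, 79.3], [157.6, 167.2, 108.8]]
[-2.11358878e-02  1.67442515e+02]
top10 tab 104 [[8.6, -37.1, 148.2], [22.1, -26.0, 151.0], [32.9, -17.1, 153.6]]
top10 leafA 272 [[42.7, 162.6, 41.7], [99.3, 164.0, 76.8], [157.8, 165.5, 108.7]]
[-2.18731977e-02  1.66186659e+02]
```

View pics/scene10.png

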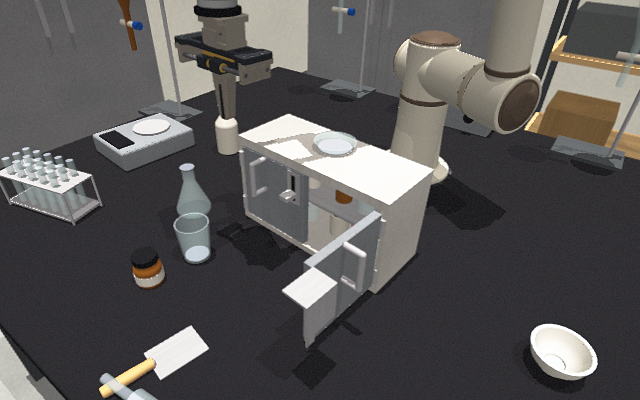

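```bash
python3 -c "
from bench import *
s=read_state();print(s['t'],s['qvel'].round(3),s['wrist_force']);print(hand_in())"
```

```text
15.5167 [-0.001  0.024  0.045  0.    -0.001  0.001] [ 0.17646943  0.35227438 -0.37884781]
the job is handed in; nothing more can be done
None
```

The active door is open to about a right angle, the bolt is fully down, and the passive door is shut. I handed the job in at 15.5 s with the gripper clear of everything.

- **Active door:** I gripped its bar handle and swung it open. In the last pictures it stands at about 1.59 rad (91°) and stayed there after I released it.
- **Bolt:** I pressed the thumb-piece down with the shut fingers until the force jumped to 15 N at its stop. Its top moved from z ≈ 175 to z ≈ 150 mm, which is the full 25 mm of travel.
- **Passive door:** Lifting off the bolt left this door about 0.011 rad ajar, roughly 2 mm at its free edge. My first push on its face only brought it to 0.007 rad. The force rose to 19 N there, probably because the fingers met the header. Pushing on its handle then closed it. The final fit gives −0.0007 rad, with the leaf flush with the header to within the noise of the measurement.

The highest wrist force I read was about 19 N. In the pictures I took, nothing else on the bench appeared to have moved. One batch of moves at the start was refused because of a formatting mistake, before anything had moved.

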